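Uncover the valve box and shut the ball-ended toggle valve

ROBOT

A 6-joint arm with a two-finger parallel gripper is mounted at the origin on a cart in front of the work surface, level with it; the furniture and walls round the work are solid. World frame = base frame: x ahead of the robot, y to its left, z up, the work surface at z = 0. Lengths are in m, angles in rad, forces in N, time in s.
With the tool pointing down it reaches from about 0.3 to 0.875 m from the base axis. Payload 6.4 kg.
Tool frame: the origin (TCP) lies between the finger pads; the fingertips stand 25 mm ahead of it and the grasp point (between the pads) lies 6 mm ahead of it; z points along the fingers, y is the line along which they close (so a half turn about z gives the same grasp; the last joint's range is limited). The gripper opens to 85 mm and grips with 20 to 120 N. Pads are 22 mm wide; open, the fingers measure 114 mm over their backs; the gripper's body (76 mm by 85 mm) begins 54 mm behind the grasp point. The pads swing forward as they close: fully open they stand 13 mm farther back than shut.
Start: joints at [-0.206, 0.181, 1.607, -0, 1.354, -0.206], TCP at [0.575, 0, 0.256] pointing down, gripper open.
Joint ranges: [-2.99, 2.99], [-0.89, 2.07], [0.3, 2.58], [-1.14, 4.28], [0, 2.63], [-3.12, 3.12]. Speed limits (rad/s): [2.57, 2.57, 3.01, 3.14, 3.14, 3.14].

INTERFACE

Orientations are given as a unit quaternion [w, x, y, z].
In Python, from bench import ctrl gives the robot as it stands.
- The arm moves only by the tool servo_tool, never from a script. Its argument "series" is text: rows parted by semicolons, each of 7 numbers parted by spaces: the gripper command: -1 is fully open, 1 is shut, values between are in proportion, then the shift along the tool's x, y, z in m, then the turn, a rotation vector about the tool's x, y, z in degrees. A call has 1 to 12 rows; each row is the pose to reach, as a shift and turn from the pose commanded when the call began, along the tool's axes at that moment; what a row does not reach only later rows make up. A row lasts 1/12 s, in which the tool goes at most 41.7 mm and 7.16 degrees, less where a joint would pass 70% of its speed; a pose out of reach is approached as far as the arm can. A call with a gripper value outside its range is refused whole. The fingers move at their own pace and stop on an object; the grip force is fixed at half the most. Time passes only in rows, so rows that repeat a pose let the fingers close. It gives the time, the measured TCP pose, the force, the opening and the grip force at its end, in the units of the state.
- ctrl.get_obs(): the state, without advancing time (a new reading comes with each control period).
- ctrl.camera(name): name is "scene" or "side" or "wrist"; returns a dict with "img" (420x560x3 uint8, red, green, blue), "z_map" (420x560 float32, m along the optical axis (not along the pixel's ray), 0 where there is no reading), "fovy" (degrees; the focal length in pixels is half the picture's height over the tangent of half this angle, whatever the lens; pixels are square), "cx", "cy" (the principal point, pixels), "extrinsics" (4x4, takes a point from camera to world coordinates); the wrist camera has in their place "T_tool_cam" (4x4, takes a point from camera to tool coordinates, whose origin is the TCP and whose axes are the flange's). Camera axes: x right, y down, z forward; pixel columns grow to the right and rows downward; lengths in m; the calibration is good to about 2 mm. A picture is of the moment at which its call begins: read the wrist's pose just before it.
- ctrl.hand_in(): hands the job in; it is judged then, once.
The state is a dict: "time_s": time; "q": joint angles; "dq": joint speeds; "joint_efforts": joint torques, N m; "eef_pos": TCP position; "eef_rot": TCP orientation; "wrist_force": force on the tool from outside, world axes, zero at the start; "torque": the same for the moment, N m; "opening": opening from 0.0 (shut) to 1.0 (fully open); "grasp_force": force on a finger pad.
Only numpy, scipy, OpenCV 4.12 (cv2) and the standard library are available. Lean on these libraries where they do the work, as an engineer would, in place of code of your own. Each camera call takes 0.05 s, during which the arm holds its last target. There are 200 camera calls.

TASK

Push the metal cover of the valve box along its rails, all the way to the end stop, so that the well with the two toggle valves lies open; the cover stays on the box and is never lifted. Then push the handle that is marked with a ball at its end fully over, away from the robot's side of the box, to shut that valve. Leave the plain square-ended handle and the things standing around as they are; nothing is to be picked up.

Things in the scene. Friction and masses are not known exactly. Their poses are not given: they have to be found in the camera images.
- manifold: Grey valve box fixed to the table, 124 x 304 mm, walls 76 mm high. Origin: centre of its underside, on the table. Its y runs along it toward the well end, x across it away from the robot's side, z up. Rails along both long sides (inner faces at x = -56 and 56 mm) stand 8 mm above the walls. A gauge and two fittings stick out 15 mm from its front.
- well (a point): Centre of the mouth of the open well, 76 mm above the table; at x = 0, y = 77 mm of the box. The well measures 96 (x) x 130 (y) mm inside, its floor is 12 mm above the table; its +y end wall is 8 mm thick, 76 mm high and has no rail. Two toggle valves stand in it, hinges at x = 5 mm, y = 47 and 107 mm of the box; which is at which place varies.
- end_stop (a point): Inner face of the stop bar at the box's -y end (x = 0, y = -144 mm of the box), at the level of the closed flat deck, 76 mm above the table, that fills the half beside the well (y = -144 to 12 mm). The bar stands 10 mm above the deck. The pushed cover comes to rest against it.
- cover: Loose flat aluminium cover, 108 (x) x 146 (y) x 18 mm, 0.25 to 0.5 kg, lying on the walls between the rails with 2 mm play each side. Origin: centre of its underside; axes as the box's. It starts over the well (centre at y = 62 to 77 mm of the box) and slides toward the box's -y; against the stop its centre is at y = -71 mm. Too wide to grip. Sliding takes 1 to 5 N.
- cover_push (a point): Centre of the cover's +y end face, 9 mm above its underside: the place to push toward -y of the box with closed fingers. Against the stop it is at y = 2 mm of the box.
- ball_lever (a joint): Angle of the ball-ended handle: 0 = upright (open), 1.05 rad = leaning toward +x of the box (shut, at its stop). Starts at 0 to 0.2 and stays where it is left. Its hinge line runs along the box's y, 30 mm above the table; turning it takes about 0.08 N m, some 3 N at the ball.
- ball_tip (a point): Centre of the steel ball (20 mm diameter) that ends the marked handle, 30 mm from the hinge; the bar below it is 9 mm thick, 12 mm wide. Upright it is 60 mm above the table; shut, 45 mm above the table and 26 mm toward +x of the box from the hinge. The valve base under it is 30 x 30 mm and no higher than 34 mm above the table.
- plain_tip (a point): Point on the plain handle 30 mm from its hinge, 10 mm below its flat square end (bar 9 x 14 mm, upright or nearly so). Same valve without a ball: not to be moved.
- jar: Clear jar of swabs with a blue lid, 54 mm wide, 70 mm high, standing beyond the well end of the box; bystander. Origin at the centre of its underside.
- objective: Microscope objective standing upright, 33 mm wide, 57 mm high, beyond the well end of the box; bystander. Origin at the centre of its underside.
- black_cap: Black lens cap, 33 mm wide, 13 mm high, beyond the deck end of the box; bystander. Origin at the centre of its underside.
- blue_box: Flat blue box, 50 x 50 x 13 mm, on the left of the table; bystander. Origin at the centre of its underside.

How it is judged:
On the way, in this order (a step that is already met when the one before it is completed fails the run):
1. the cover has been slid along the rails to the end stop (within 15 mm) (y of cover in the frame of manifold below -0.056 m), for 0.2 s.
2. the ball-ended handle has been pushed shut (value of joint ball_lever above 0.92 rad), for 0.2 s.
At the end, for the whole second after the job is handed in: Cover flat on the box (height within 4 mm, tilt under 3 degrees), at rest within 15 mm of the end stop; ball-ended handle within 0.13 rad of its shut stop (above 0.92 rad); plain handle's tip within 6 mm and each bystander within 15 mm of its start (y of cover in the frame of manifold below -0.056 m and value of joint ball_lever above 0.92 rad and height (world z) of cover between 0.072 and 0.08 m and angle between cover's own z axis and vertical below 0.05 rad and linear speed of cover below 0.01 m/s and distance of plain_tip from where it was at the start of the episode below 0.006 m and distance of each of jar, objective, black_cap, blue_box from where it was at the start of the episode below 0.015 m); the robot touches nothing.
It fails at once if the cover is lifted more than 12 mm or tipped more than 0.15 rad (height (world z) of cover above 0.088 m or angle between cover's own z axis and vertical above 0.15 rad).
It fails at once if the plain handle's tip is moved more than 6 mm (distance of plain_tip from where it was at the start of the episode above 0.006 m).
It fails at once if a bystander (jar, objective, lens cap or blue box) is moved more than 15 mm (distance of any of jar, objective, black_cap, blue_box from where it was at the start of the episode above 0.015 m).
It also fails if it takes over 42 s, if anything falls off the work surface, if the arm or the gripper's body presses on something with over 40 N, if the wrist force passes 120 N, or if a joint passes its speed limit or range.

## Working session

There is one attempt and no reset: what is moved stays moved. The work goes in short steps, Python scripts to look and compute and a tool call to move; the robot and the scene stay as the last step left them, time stands still between calls to the robot, and variables do not carry over. Pictures are saved under pics/ and viewed, at most 10 in all, crops included, and the job is handed in when it is done.

Besides the shell and the picture viewer there is one more tool, called after ">>>" by a JSON object that holds its "fn" and its "kwargs". servo_tool: Moves the arm, as the interface text tells. Its arguments: {"type":"object","properties":{"series":{"type":"string"}},"required":["series"]}

```bash
mkdir -p pics
cat > h.py <<'E'
import numpy as np,cv2
from bench import ctrl
from scipy.spatial.transform import Rotation as R
def shot(name,save=None):
    o=ctrl.get_obs(); c=ctrl.camera(name); im=c["img"]; h,w=im.shape[:2]
    f=h/2/np.tan(np.radians(c["fovy"])/2)
    if name=="wrist":
        T=np.eye(4);q=o["eef_rot"];T[:3,:3]=R.from_quat([q[1],q[2],q[3],q[0]]).as_matrix();T[:3,3]=o["eef_pos"]
        E=T@c["T_tool_cam"]
    else:E=c["extrinsics"]
    v,u=np.mgrid[:h,:w];z=c["z_map"]
    P=np.stack([(u-c["cx"])/f*z,(v-c["cy"])/f*z,z],-1)@E[:3,:3].T+E[:3,3]
    P[z==0]=np.nan
    if save: cv2.imwrite("pics/"+save,im[...,::-1])
    np.savez("pics/"+(save or name)+".npz",P=P,im=im)
    return im,P
E
python3 - <<'E'
from h import *
a,_=shot("scene","scene.png");b,_=shot("side","side.png");c,_=shot("wrist","wrist.png")
m=np.vstack([np.hstack([a,b])]);cv2.imwrite("pics/m.png",cv2.resize(np.hstack([a,b]),(800,300))[...,::-1])
print(ctrl.get_obs())
E
```

```text
{'time_s': 0.15, 'q': array([-2.06259697e-01,  1.81351822e-01,  1.60776911e+00, -1.00350680e-05,
        1.35382120e+00, -2.06307391e-01]), 'dq': array([-0.00030338, -0.00267588, -0.0025769 ,  0.00046979,  0.00079516,
        0.00032755]), 'joint_efforts': array([ 1.94259010e-03, -4.45260644e+01, -3.51692533e+01, -1.26067753e-04,
        5.82284134e-03,  2.14055274e-05]), 'eef_pos': array([5.74608736e-01, 1.19603132e-04, 2.55605982e-01]), 'eef_rot': array([-5.62039856e-04,  7.07088991e-01,  7.07124249e-01, -3.73373575e-04]), 'wrist_force': array([-0.096296  ,  0.13226094, -0.40956919]), 'torque': array([0.00376815, 0.00878667, 0.02266078]), 'grasp_force': 0.0, 'opening': 1.0010102978302158}
```

View pics/scene.png

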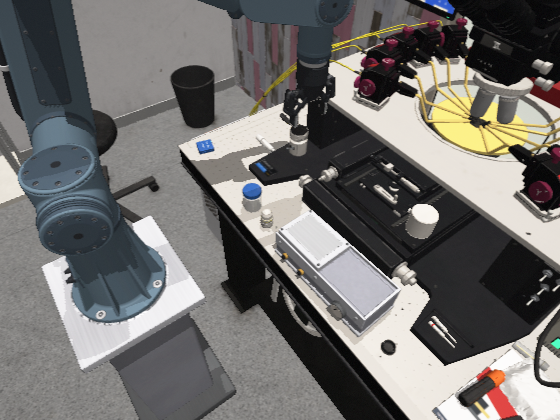

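View pics/wrist.png

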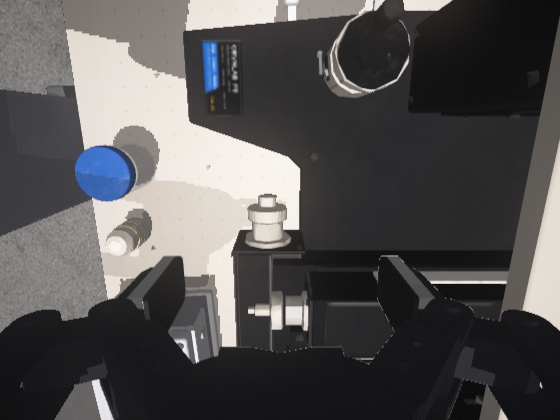

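The scene shows the box with the ribbed cover near px (312,243), deck at (355,285), jar (252,192), objective (267,218). The wrist view shows the jar (105,172), objective (120,240), and the box's well end at (190,310).

```bash
python3 - <<'E'
from h import *
d=np.load("pics/scene.png.npz");P=d["P"];im=d["im"]
for n,(u,v) in dict(cover=(312,243),deck=(355,285),jar=(252,189),obj=(267,212),cap=(388,346),blue=(205,146),table=(230,190)).items():print(n,P[v,u].round(3))
c=P[243,312]
def rect(zl,zh,nm,ref,rad):
    m=(P[...,2]>zl)&(P[...,2]<zh)&(np.hypot(P[...,0]-ref[0],P[...,1]-ref[1])<rad)
    m=cv2.morphologyEx(m.astype(np.uint8),cv2.MORPH_OPEN,np.ones((3,3)))
    n,l,s,_=cv2.connectedComponentsWithStats(m); 
    k=l[int(ref[3]),int(ref[2])]; q=P[l==k]
    r=cv2.minAreaRect((q[:,:2]*1000).astype(np.float32));print(nm,k,len(q),q[:,2].mean().round(4),r,cv2.boxPoints(r).round(0).tolist())
rect(.088,.103,"cover",[*c[:2],312,243],.13)
rect(.068,.08,"deck",[*P[285,355][:2],355,285],.15)
rect(.065,.103,"box",[*c[:2],312,243],.35)
E
python3 - <<'E'
import cv2
im=cv2.imread("pics/scene.png")[170:370,190:420]
cv2.imwrite("pics/crop.png",cv2.resize(im,None,fx=3,fy=3,interpolation=cv2.INTER_CUBIC)[:600,:690])
E
```

```text
cover [ 0.415 -0.234  0.094]
deck [ 0.431 -0.372  0.073]
jar [0.407 0.016 0.072]
obj [ 0.4   -0.067  0.058]
cap [ 0.422 -0.504  0.002]
blue [0.417 0.317 0.014]
table [0.386 0.11  0.001]
cover 1 2184 0.0946 ((431.0189208984375, -222.5755615234375), (110.19351959228516, 146.14208984375), 3.533181667327881) [[372.0, -153.0], [381.0, -299.0], [491.0, -292.0], [482.0, -146.0]]
deck 3 2636 0.0764 ((442.04608154296875, -365.2651672363281), (111.4952392578125, 144.82278442382812), 2.9790120124816895) [[383.0, -296.0], [390.0, -440.0], [501.0, -435.0], [494.0, -290.0]]
box 4 6032 0.0837 ((434.3988037109375, -295.60919189453125), (124.6944351196289, 301.1806640625), 2.9340670108795166) [[364.0, -148.0], [380.0, -449.0], [504.0, -443.0], [489.0, -142.0]]
```

View pics/crop.png

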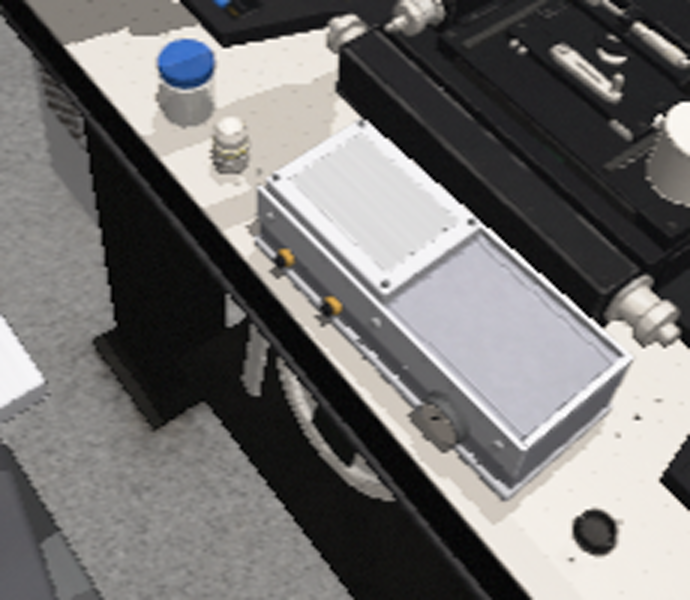

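The crop confirms that the cover's well end (upper-left edge, (265,185)–(365,125)) faces the jar and objective. The box is yawed about +3°. I'll shut the gripper and move above the cover's +y end.

>>> {"fn": "servo_tool", "kwargs": {"series": "1 -0.02 -0.025 0.016 0 0 -0.5; 1 -0.04 -0.05 0.032 0 0 -1; 1 -0.06 -0.075 0.048 0 0 -1.5; 1 -0.08 -0.1 0.064 0 0 -2; 1 -0.1 -0.125 0.08 0 0 -2.5; 1 -0.122 -0.148 0.096 0 0 -3; 1 -0.122 -0.148 0.096 0 0 -3; 1 -0.122 -0.148 0.096 0 0 -3; 1 -0.122 -0.148 0.096 0 0 -3; 1 -0.122 -0.148 0.096 0 0 -3"}}

```text
time_s: 0.98
eef_pos: [0.4281, -0.1219, 0.1611]
eef_rot: [0.001, 0.688, 0.726, 0.0]
wrist_force: [0.4, 1.0, 0.5]
opening: 0.0
grasp_force: 0.0
```

Run:
```python
from h import *
o=ctrl.get_obs();print(o["eef_pos"],o["eef_rot"],o["opening"])
a,P=shot("wrist","w2.png");b,Q=shot("scene","s2.png");s,_=shot("side","side2.png")
cv2.imwrite("pics/m2.png",cv2.resize(np.hstack([a,s]),(800,300))[...,::-1])
m=(abs(P[...,2]-.094)<.004)&(P[...,1]<-.1)&(P[...,1]>-.32)
m=cv2.morphologyEx(m.astype(np.uint8),cv2.MORPH_OPEN,np.ones((5,5)))
q=P[m>0];print(len(q),cv2.boxPoints(cv2.minAreaRect((q[:,:2]*1000).astype(np.float32))).round(0).tolist())
# fingertip lowest points near tcp, scene
m=(np.hypot(Q[...,0]-.427,Q[...,1]+.122)<.05)&(Q[...,2]>.12)&(Q[...,2]<.15)
q=Q[m];print(len(q),q.min(0).round(3),q.max(0).round(3)) if len(q) else 0
```

```text
[ 0.42813445 -0.12187375  0.16107382] [7.84714445e-04 6.88111568e-01 7.25604412e-01 3.02885343e-04] 0.0002271041809065295
5632 [[370.0, -119.0], [376.0, -210.0], [599.0, -197.0], [593.0, -105.0]]
20 [ 0.417 -0.134  0.136] [ 0.443 -0.124  0.15 ]
```

View pics/m2.png

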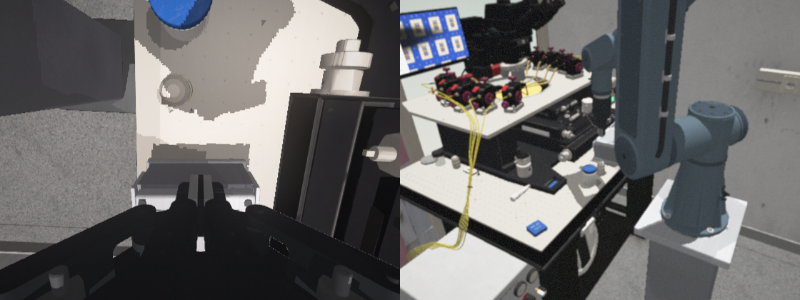

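Fingers are centred beyond the cover end with about a 15 mm gap, at the right yaw. I'll lower them to tip z ≈ 0.080.

>>> {"fn": "servo_tool", "kwargs": {"series": "1 0 -0.002 0.02 0 0 0; 1 0 -0.002 0.04 0 0 0; 1 0 -0.002 0.05 0 0 0; 1 0 -0.002 0.056 0 0 0; 1 0 -0.002 0.056 0 0 0; 1 0 -0.002 0.056 0 0 0"}}

```text
time_s: 1.63
eef_pos: [0.4254, -0.1221, 0.1046]
eef_rot: [-0.0, 0.688, 0.726, -0.0]
wrist_force: [1.2, -0.4, 0.2]
opening: -0.001
grasp_force: 0.0
```

Run:
```python
from h import *
b,Q=shot("scene","s3.png")
cv2.imwrite("pics/s3c.png",cv2.resize(b[170:330,220:420],None,fx=4,fy=4,interpolation=cv2.INTER_CUBIC)[:600,:,::-1])
o=ctrl.get_obs();print(o["eef_pos"],o["wrist_force"])
```

```text
[ 0.42565677 -0.12230543  0.1049925 ] [0.72260019 0.64591536 1.26698969]
```

View pics/s3c.png

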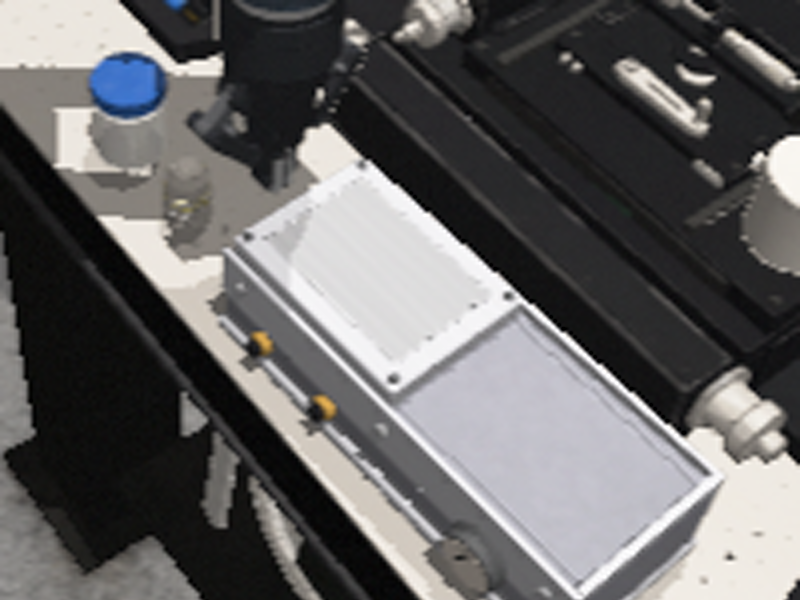

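The fingers (275,180) sit just beyond the cover's end edge, clear of the objective (185,200). Starting the push.

>>> {"fn": "servo_tool", "kwargs": {"series": "1 -0.008 0 0 0 0 0; 1 -0.014 0 0 0 0 0; 1 -0.02 0 0 0 0 0; 1 -0.028 0 0 0 0 0; 1 -0.036 0 0 0 0 0; 1 -0.044 0 0 0 0 0; 1 -0.052 0 0 0 0 0; 1 -0.06 0 0 0 0 0; 1 -0.068 0 0 0 0 0; 1 -0.076 0 0 0 0 0; 1 -0.084 0 0 0 0 0; 1 -0.092 0 0 0 0 0"}}

```text
time_s: 2.68
eef_pos: [0.4298, -0.2147, 0.1042]
eef_rot: [-0.0, 0.688, 0.725, -0.0]
wrist_force: [-0.1, 2.1, 2.5]
opening: -0.001
grasp_force: 1.3
```

>>> {"fn": "servo_tool", "kwargs": {"series": "1 -0.008 0 0 0 0 0; 1 -0.016 0 0 0 0 0; 1 -0.024 0 0 0 0 0; 1 -0.032 0 0 0 0 0; 1 -0.04 0 0 0 0 0; 1 -0.046 0 0 0 0 0; 1 -0.05 0 0 0 0 0; 1 -0.054 0 0 0 0 0; 1 -0.056 0 0 0 0 0; 1 -0.058 0 0 0 0 0; 1 -0.06 0 0 0 0 0; 1 -0.06 0 0 0 0 0"}}

```text
time_s: 3.68
eef_pos: [0.433, -0.2742, 0.1043]
eef_rot: [0.0, 0.688, 0.725, -0.0]
wrist_force: [0.2, 0.1, 0.3]
opening: -0.001
grasp_force: 0.1
```

>>> {"fn": "servo_tool", "kwargs": {"series": "1 -0.002 0 0 0 0 0; 1 -0.003 0 0 0 0 0; 1 -0.004 0 0 0 0 0; 1 -0.005 0 0 0 0 0; 1 -0.006 0 0 0 0 0; 1 -0.007 0 0 0 0 0; 1 -0.007 0 0 0 0 0"}}

```text
time_s: 4.27
eef_pos: [0.4334, -0.2812, 0.1043]
eef_rot: [0.0, 0.688, 0.725, -0.0]
wrist_force: [-0.6, 0.3, -0.4]
opening: 0.002
grasp_force: 0.4
```

Run:
```python
from h import *
b,P=shot("scene","s4.png")
m=(abs(P[...,2]-.0945)<.003)&(P[...,1]<-.29)&(P[...,1]>-.47)&(P[...,0]>.36)&(P[...,0]<.52)
m=cv2.morphologyEx(m.astype(np.uint8),cv2.MORPH_OPEN,np.ones((5,5)))
q=P[m>0];print(len(q),cv2.minAreaRect((q[:,:2]*1000).astype(np.float32)))
o=ctrl.get_obs();print(o["eef_pos"],o["wrist_force"])
```

```text
2229 ((437.61761474609375, -364.6988525390625), (108.46620178222656, 147.43064880371094), 2.5567314624786377)
[ 0.43334027 -0.28113366  0.10427084] [ 0.58747728  0.71911866 -0.29701528]
```

>>> {"fn": "servo_tool", "kwargs": {"series": "1 -0.001 0 0 0 0 0; 1 -0.002 0 0 0 0 0; 1 -0.003 0 0 0 0 0; 1 -0.003 0 0 0 0 0; 1 0.004 0 0 0 0 0; 1 0.008 0 0 0 0 0; 1 0.008 0 -0.03 0 0 0; 1 0.008 0 -0.06 0 0 0; 1 0.008 0 -0.09 0 0 0; 1 0.008 0 -0.12 0 0 0; 1 0.008 0 -0.12 0 0 0; 1 0.008 0 -0.12 0 0 0"}}

```text
time_s: 5.32
eef_pos: [0.4339, -0.2739, 0.2266]
eef_rot: [0.003, 0.688, 0.725, -0.0]
wrist_force: [0.9, 0.3, -0.4]
opening: -0.002
grasp_force: 0.0
```

Run:
```python
from h import *
a,P=shot("wrist","w5.png")
b,Q=shot("scene","s5.png")
c=b[190:340,250:420]
cv2.imwrite("pics/m5.png",np.hstack([cv2.resize(a,(427,320)),cv2.resize(c,(362,320),interpolation=cv2.INTER_CUBIC)])[...,::-1])
m=(abs(Q[...,2]-.0945)<.003)&(Q[...,1]<-.28)&(Q[...,1]>-.47)&(Q[...,0]>.36)&(Q[...,0]<.52)
q=Q[cv2.morphologyEx(m.astype(np.uint8),cv2.MORPH_OPEN,np.ones((5,5)))>0];print(cv2.minAreaRect((q[:,:2]*1000).astype(np.float32)))
print(ctrl.get_obs()["eef_pos"])
# points inside well, box frame
c_=np.array([.4344,-.2956,0]);th=np.radians(2.95);Rz=np.array([[np.cos(th),-np.sin(th),0],[np.sin(th),np.cos(th),0],[0,0,1]])
for n,X in(("w",P),("s",Q)):
    B=(X-c_)@Rz
    for y0 in(47,107):
        m=(abs(B[...,1]*1000-y0)<22)&(abs(B[...,0])<.044)&(B[...,2]>.038)&(B[...,2]<.08)
        q=B[m]*1000
        if len(q):print(n,y0,len(q),np.percentile(q,[2,50,98],axis=0).round(1).tolist(), np.argwhere(m).mean(0))
```

```text
((436.9295349121094, -366.910888671875), (109.47195434570312, 145.71051025390625), 2.6194510459899902)
[ 0.43255467 -0.27248694  0.22353016]
w 47 272 [[2.2, 40.2, 39.9], [8.8, 47.5, 67.9], [15.1, 53.2, 70.5]] [167.66911765 287.56617647]
w 107 465 [[-2.9, 97.2, 61.4], [5.3, 105.6, 67.1], [13.8, 114.3, 70.4]] [ 96.97204301 283.99354839]
s 47 68 [[3.0, 39.2, 38.3], [7.8, 44.4, 57.6], [17.0, 52.4, 71.0]] [251.14705882 322.91176471]
s 107 61 [[-2.5, 96.5, 39.3], [3.1, 103.7, 64.0], [12.4, 111.6, 71.4]] [236.42622951 305.90163934]
```

View pics/m5.png

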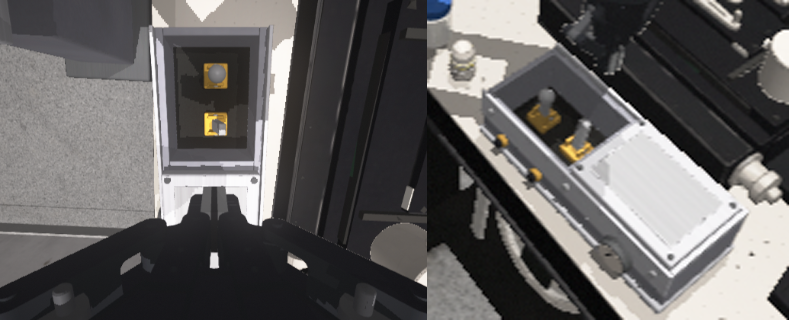

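The cover rests on the stop (box y ≈ -71) and the well is open. The ball handle is the far one (wrist px (216,73), box ≈ (5,106), nearly upright) and the plain one is at (216,124). I'll check the closed gripper's width profile for rail clearance.

Run:
```python
from h import *
Tq=R.from_quat([.688,.725,0,0.]).as_matrix()
for n,p in(("s5",[.4326,-.2725,.2235]),("s4",[.4333,-.2811,.1043]),("s3",[.4256,-.1223,.105]),("w5",[.4326,-.2725,.2235])):
    P=np.load(f"pics/{n}.png.npz")["P"]; t=(P-p)@Tq
    for z0 in range(-60,30,10):
        m=(abs(t[...,2]*1000-z0)<5)&(np.hypot(t[...,0],t[...,1])<.08)&(P[...,2]>.098)
        q=t[m]*1000
        if len(q)>5:print(n,z0,len(q),"x",q[:,0].min().round(),q[:,0].max().round(),"y",q[:,1].min().round(),q[:,1].max().round())
```

```text
s5 -60 112 x -18.0 12.0 y -58.0 60.0
s5 -50 98 x -19.0 -2.0 y -49.0 57.0
s5 -40 67 x -18.0 14.0 y -41.0 48.0
s5 -30 100 x -15.0 10.0 y -33.0 42.0
s5 -20 32 x -15.0 -7.0 y -25.0 36.0
s5 -10 25 x -12.0 -5.0 y -12.0 8.0
s5 0 33 x -12.0 6.0 y -11.0 15.0
s5 10 33 x -12.0 5.0 y -12.0 15.0
s5 20 12 x -12.0 6.0 y -9.0 8.0
s4 -60 79 x -18.0 11.0 y -59.0 63.0
s4 -50 54 x -18.0 -6.0 y -47.0 56.0
s4 -40 55 x -17.0 9.0 y -43.0 47.0
s4 -30 73 x -14.0 9.0 y -36.0 43.0
s4 -20 22 x -14.0 -7.0 y -25.0 26.0
s4 -10 13 x -12.0 -7.0 y -12.0 7.0
s4 0 24 x -50.0 -4.0 y -50.0 23.0
s4 10 14 x -70.0 -5.0 y -41.0 35.0
s3 -60 108 x -19.0 9.0 y -59.0 62.0
s3 -50 84 x -18.0 -1.0 y -51.0 60.0
s3 -40 56 x -17.0 7.0 y -42.0 48.0
s3 -30 79 x -14.0 13.0 y -35.0 42.0
s3 -20 35 x -14.0 -6.0 y -29.0 34.0
s3 -10 20 x -12.0 -5.0 y -11.0 9.0
s3 0 25 x -13.0 1.0 y -12.0 16.0
s3 10 14 x -70.0 5.0 y -39.0 48.0
w5 -60 15166 x -9.0 17.0 y -59.0 64.0
w5 -50 10991 x -9.0 17.0 y -53.0 59.0
w5 -40 5197 x -11.0 16.0 y -45.0 50.0
w5 -30 5744 x -13.0 13.0 y -36.0 42.0
w5 -20 1639 x -13.0 12.0 y -28.0 35.0
w5 -10 622 x -13.0 10.0 y -11.0 16.0
w5 0 665 x 4.0 10.0 y -11.0 16.0
w5 10 551 x 4.0 9.0 y -11.0 16.0
w5 20 87 x 4.0 10.0 y -8.0 15.0
```

Rail clearance is adequate with the tips at z ≥ 0.045, so no extra turn is needed. Next I'll go over the spot beside the ball and down.

>>> {"fn": "servo_tool", "kwargs": {"series": "1 0.02 -0.007 0 0 0 0; 1 0.042 -0.014 0 0 0 0; 1 0.064 -0.021 0 0 0 0; 1 0.083 -0.027 0 0 0 0; 1 0.083 -0.027 0.01 0 0 0; 1 0.083 -0.027 0.04 0 0 0; 1 0.083 -0.027 0.07 0 0 0; 1 0.083 -0.027 0.1 0 0 0; 1 0.083 -0.027 0.1 0 0 0; 1 0.083 -0.027 0.1 0 0 0"}}

```text
time_s: 6.25
eef_pos: [0.4, -0.1903, 0.1221]
eef_rot: [-0.003, 0.688, 0.725, -0.0]
wrist_force: [0.6, 0.7, 0.0]
opening: -0.001
grasp_force: 0.0
```

Run:
```python
from h import *
b,Q=shot("scene","s6.png")
o=ctrl.get_obs();c=np.array([.4344,-.2956,0]);th=np.radians(2.95)
print(o["eef_pos"],(R.from_euler('z',-th).apply(o["eef_pos"]-c)).round(4),o["wrist_force"])
cv2.imwrite("pics/s6c.png",cv2.resize(b[170:290,240:400],None,fx=4,fy=4,interpolation=cv2.INTER_CUBIC)[...,::-1])
```

```text
[ 0.40129198 -0.19140528  0.12389298] [-0.0277  0.1058  0.1239] [0.4205705  0.25487013 1.21163609]
```

View pics/s6c.png

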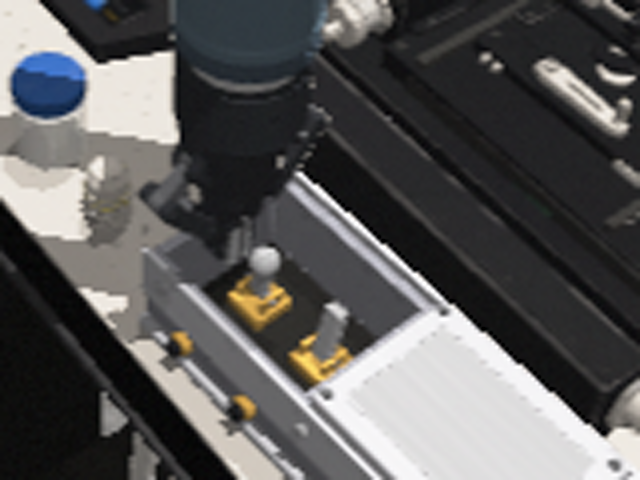

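The fingertips (240,240) are at box (-28, 106), beside the ball (265,262) on the robot's side. I'll descend to tip z ≈ 0.05.

>>> {"fn": "servo_tool", "kwargs": {"series": "1 0 0 0.02 0 0 0; 1 0 0 0.035 0 0 0; 1 0 0 0.045 0 0 0; 1 0 0 0.049 0 0 0; 1 0 0 0.049 0 0 0; 1 0 0 0.049 0 0 0"}}

```text
time_s: 6.8
eef_pos: [0.4022, -0.1919, 0.0762]
eef_rot: [0.001, 0.688, 0.725, 0.0]
wrist_force: [-1.1, 0.8, 0.3]
opening: -0.003
grasp_force: 0.0
```

>>> {"fn": "servo_tool", "kwargs": {"series": "1 0 0.004 0 0 0 0; 1 0 0.008 0 0 0 0; 1 0 0.012 0 0 0 0; 1 0 0.016 0.001 0 0 0; 1 0 0.02 0.003 0 0 0; 1 0 0.023 0.004 0 0 0; 1 0 0.026 0.006 0 0 0; 1 0 0.028 0.007 0 0 0; 1 0 0.03 0.008 0 0 0; 1 0 0.032 0.008 0 0 0; 1 0 0.032 0.008 0 0 0"}}

```text
time_s: 7.72
eef_pos: [0.4332, -0.1894, 0.0667]
eef_rot: [-0.001, 0.688, 0.725, -0.0]
wrist_force: [-2.4, -0.3, -0.3]
opening: 0.001
grasp_force: 1.1
```

>>> {"fn": "servo_tool", "kwargs": {"series": "1 0 0.001 0 0 0 0; 1 0 0.002 0 0 0 0; 1 0 0.003 0 0 0 0; 1 0 0.003 0 0 0 0"}}

```text
time_s: 8.05
eef_pos: [0.4361, -0.1892, 0.067]
eef_rot: [-0.001, 0.688, 0.725, -0.0]
wrist_force: [-4.9, 1.0, -0.0]
opening: -0.005
grasp_force: 1.9
```

>>> {"fn": "servo_tool", "kwargs": {"series": "1 0 0.001 0 0 0 0; 1 0 0.002 0 0 0 0; 1 0 0.003 0 0 0 0; 1 0 0.003 0 0 0 0"}}

```text
time_s: 8.38
eef_pos: [0.4381, -0.1891, 0.0669]
eef_rot: [-0.002, 0.688, 0.726, -0.001]
wrist_force: [-9.9, -0.8, 3.3]
opening: -0.001
grasp_force: 5.1
```

Force has risen to 10 N and the arm has stopped short of its target, so the handle is at its stop. I'll back off, rise and check.

>>> {"fn": "servo_tool", "kwargs": {"series": "1 0 0.001 0 0 0 0; 1 0 0.001 0 0 0 0; 1 0 -0.006 0 0 0 0; 1 0 -0.012 0 0 0 0; 1 0 -0.018 -0.005 0 0 0; 1 0 -0.018 -0.03 0 0 0; 1 0 -0.018 -0.06 0 0 0; 1 0 -0.018 -0.09 0 0 0; 1 -0.03 -0.01 -0.12 0 0 0; 1 -0.06 -0.01 -0.15 0 0 0; 1 -0.08 -0.01 -0.16 0 0 0; 1 -0.08 -0.01 -0.16 0 0 0"}}

```text
time_s: 9.38
eef_pos: [0.4358, -0.2752, 0.2326]
eef_rot: [0.006, 0.689, 0.725, -0.0]
wrist_force: [-0.1, 0.2, 0.5]
opening: -0.0
grasp_force: 0.0
```

Run:
```python
from h import *
a,P=shot("wrist","w7.png");b,Q=shot("scene","s7.png")
c=b[170:320,240:420]
cv2.imwrite("pics/m7.png",np.hstack([cv2.resize(a[:300,150:430],(373,400)),cv2.resize(c,(427,400),interpolation=cv2.INTER_CUBIC)])[...,::-1])
c_=np.array([.4344,-.2956,0]);Rz=R.from_euler('z',2.95,degrees=True).as_matrix()
for n,X in(("w",P),("s",Q)):
    B=(X-c_)@Rz
    for y0 in(47,107):
        m=(abs(B[...,1]*1000-y0)<22)&(abs(B[...,0])<.044)&(B[...,2]>.038)&(B[...,2]<.08)
        q=B[m]*1000
        if len(q):print(n,y0,len(q),np.percentile(q,[2,50,98],axis=0).round(1).tolist())
m=(abs(Q[...,2]-.0945)<.003)&(Q[...,1]<-.28)&(Q[...,1]>-.47)&(Q[...,0]>.36)&(Q[...,0]<.52)
q=Q[cv2.morphologyEx(m.astype(np.uint8),cv2.MORPH_OPEN,np.ones((5,5)))>0];print(cv2.minAreaRect((q[:,:2]*1000).astype(np.float32)))
o=ctrl.get_obs();print(o["eef_pos"],o["time_s"],abs(o["dq"]).max())
```

```text
w 47 271 [[1.9, 39.7, 39.6], [9.0, 47.5, 67.9], [15.2, 53.1, 70.4]]
w 107 584 [[10.4, 97.5, 38.4], [26.6, 105.7, 50.1], [38.4, 114.2, 55.1]]
s 47 68 [[2.3, 39.4, 38.9], [7.3, 44.3, 58.4], [16.5, 52.7, 71.3]]
s 107 66 [[10.6, 97.3, 38.5], [25.1, 104.3, 48.1], [37.1, 112.8, 56.7]]
((436.6436767578125, -366.7872619628906), (108.0099868774414, 145.37538146972656), 2.35288143157959)
[ 0.43385836 -0.27048806  0.22812094] 9.4833 0.05206494276422789
```

View pics/m7.png

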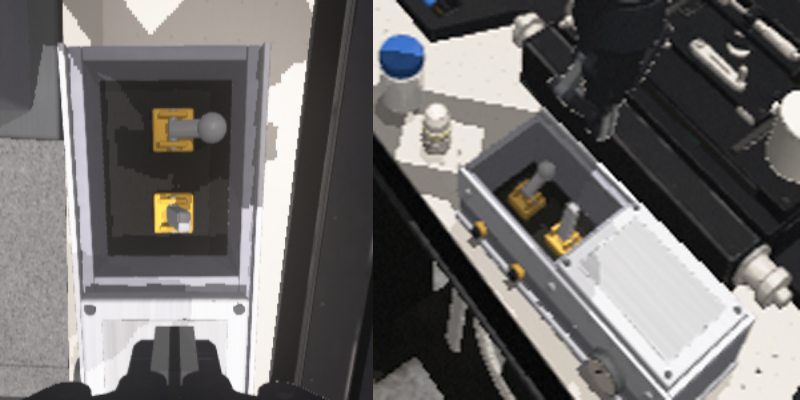

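The ball handle leans fully over at (212,127), with its ball top at z = 55 mm as expected when shut. The plain handle, cover and bystanders are unmoved, so I'm handing in.

```bash
python3 -c "
from bench import ctrl
print(ctrl.hand_in())"
```

```text
the job is handed in; nothing more can be done
None
```

The job is handed in, with no verdict shown: the cover is against the end stop, the ball-ended valve is fully shut, the plain handle measured unmoved, the jar and objective looked undisturbed in the last picture (lens cap and blue box not re-checked), and the arm is clear.

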